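Set out the parts for re-handling a saucepan

TASK

Set out the parts for putting a new handle on the old saucepan at the left, using the four parts that lie at the right: lay the turned wooden handle on the bench in line with the pan's empty handle socket, leaving about 10 cm clear between the socket's open end and the handle, and stand one steel ferrule upright on the bench midway between the two, in the same line. Lay the cork sanding block flat behind the handle (on the side away from the robot), level with its middle and parallel to it, with a gap of about 3 cm between them, and stand the other ferrule upright on the middle of the sanding block. Leave the tape measure where it is.

Things in the scene. Friction and masses are not known exactly. Their poses are not given: they have to be found in the camera images.
- socket_end (a point): Point on the bench (z=0) straight below the open end of the handle socket of the old aluminium saucepan, which is fixed at the robot's left. -y points out of the socket along its line (to the robot's right, +-15 deg), x away from the robot, z up. The socket is 30 mm wide, sticks out 60 mm, reaches 32 to 76 mm above the bench; the bowl, 183 mm across, 68 mm high, is centred 137 mm from here along +y.
- handle_center (a point): Turned reddish wooden handle with grooves round it, 125 mm long, 27 mm thick, lying at the robot's right at the start. The point is at its centre, half-way along and half-way up (13 mm above what it lies on). y runs along its length, z up; either way round is right. Grip it at the middle, across its length (about 20 mm between the fingers).
- block_center (a point): The cork sanding block, a flat rectangular block 96 mm long, 56 mm wide and 31 mm high, lying flat at the robot's right at the start. The point is at its centre, half-way up (14 mm above what it lies on); y runs along its length, x across its width, z up. It can be gripped across its width.
- ferrule_a_center (a point): The first ferrule. Pressed steel sleeve 26 mm high, standing on its wide end (26 mm across; it narrows to about 22 mm at the top), at the robot's right at the start. The two ferrules are exactly alike and either may go to either place. The point is at its centre, half-way up (13 mm); z is its own axis, pointing up.
- ferrule_b_center (a point): The second ferrule. Pressed steel sleeve 26 mm high, standing on its wide end (26 mm across; it narrows to about 22 mm at the top), at the robot's right at the start. The two ferrules are exactly alike and either may go to either place. The point is at its centre, half-way up (13 mm); z is its own axis, pointing up.
- tape: Yellow and black pocket tape measure, 71 x 30 mm and 62 mm high, standing at the far side, right of the middle: a bystander, to be left alone. Origin at the middle of its underside.
Not all that is in view belongs to the job. Leave any orange look-alike of the part that bears ferrule_b_center alone.

How it is judged:
At the end, for the whole second after the job is handed in: Handle in line with the socket (15 mm, 10 deg), 80-120 mm clear of it; a ferrule upright between, 35-65 mm from the socket, 15 mm off line; block flat behind the handle (centres 55-90 mm apart, 20 mm along, 10 deg), the other ferrule upright on it within 15 mm of its middle; all at rest (y of handle_center in the frame of socket_end between -0.1825 and -0.1425 m and x of handle_center in the frame of socket_end between -0.015 and 0.015 m and height (world z) of handle_center between 0.008 and 0.02 m and angle between the y axis of handle_center and the y axis of socket_end, either way round below 0.18 rad and x of block_center in the frame of socket_end above 0.04 m and horizontal distance between block_center and handle_center between 0.055 and 0.09 m and y of block_center in the frame of handle_center between -0.02 and 0.02 m and angle between the y axis of block_center and the y axis of handle_center, either way round below 0.18 rad and height (world z) of block_center between 0.01 and 0.02 m and angle between each of block_center, ferrule_a_center, ferrule_b_center's own z axis and vertical below 0.1 rad and ((y of ferrule_a_center in the frame of socket_end between -0.065 and -0.035 m and x of ferrule_a_center in the frame of socket_end between -0.015 and 0.015 m and height (world z) of ferrule_a_center between 0.008 and 0.018 m and horizontal distance between ferrule_b_center and block_center below 0.015 m and height (world z) of ferrule_b_center between 0.039 and 0.049 m) or (y of ferrule_b_center in the frame of socket_end between -0.065 and -0.035 m and x of ferrule_b_center in the frame of socket_end between -0.015 and 0.015 m and height (world z) of ferrule_b_center between 0.008 and 0.018 m and horizontal distance between ferrule_a_center and block_center below 0.015 m and height (world z) of ferrule_a_center between 0.039 and 0.049 m))); the robot touches nothing.
It fails at once if the tape measure is shifted by more than 20 mm (distance of tape from where it was at the start of the episode above 0.02 m).
It also fails if it takes over 102 s, if anything falls off the work surface, if the arm or the gripper's body presses on something with over 40 N, if the wrist force passes 120 N, or if a joint passes its speed limit or range.

ROBOT

A 6-joint arm with a two-finger parallel gripper is mounted at the origin on a cart in front of the work surface, level with it; the furniture and walls round the work are solid. World frame = base frame: x ahead of the robot, y to its left, z up, the work surface at z = 0. Lengths are in m, angles in rad, forces in N, time in s.
With the tool pointing down it reaches from about 0.3 to 0.875 m from the base axis. Payload 6.4 kg.
Tool frame: the origin (TCP) lies on the centre line of the jaws, within the pads' length; the fingertips stand 11 mm ahead of it and the grasp point (between the pads) lies 8 mm behind it; x points along the fingers, y is the direction in which the jaws open and shut, and the axes are right-handed (so a half turn about x gives the same grasp; the last joint's range is limited). The gripper opens to 85 mm and grips with 20 to 120 N. Pads are 22 mm wide; open, the fingers measure 114 mm over their backs; the gripper's body (76 mm by 85 mm) begins 54 mm behind the grasp point. The pads swing forward as they close: fully open they stand 13 mm farther back than shut.
Start: joints at [1.061, 0.181, 1.607, -0, 1.354, -0.206], TCP at [0.172, 0.549, 0.242] pointing down, gripper open.
Joint ranges: [-2.99, 2.99], [-0.89, 2.07], [0.3, 2.58], [-1.14, 4.28], [0, 2.63], [-3.12, 3.12]. Speed limits (rad/s): [2.57, 2.57, 3.01, 3.14, 3.14, 3.14].

INTERFACE

Orientations are given as a unit quaternion [w, x, y, z].
In Python, from bench import ctrl, camera, hand_in gives the robot as it stands. The module is installed in compiled form; this text tells all that it offers.
- The arm moves only by the tool drive_tool, never from a script. Its argument "increments" is a list of rows, each a list of 7 numbers: the shift along the tool's x, y, z in m, then the turn, a rotation vector about the tool's x, y, z in degrees, then the gripper's target within -1 to 1 (fully open at 1, half-way at 0, shut at -1). In form: [[dx, dy, dz, rx, ry, rz, claw], ...]. A call has 1 to 10 rows; each row shifts and turns the commanded pose from where the row before left it, along the tool's axes as they then stand; what a row does not reach is not made up. A row lasts 1/8 s, in which the tool goes at most 62.5 mm and 10.7 degrees, less where a joint would pass 70% of its speed; a pose out of reach is approached as far as the arm can. A call is refused whole if a number of a shift passes 0.0625 or a number of a turn 10.7, either way. A call with a gripper value outside its range is refused whole. The fingers move at their own pace and stop on an object; the grip force is fixed at half the most. Time passes only in rows, so rows that do not move let the fingers close. It gives the time, the measured TCP pose, the force and the opening at its end, in the units of the state.
- ctrl.get_obs(): the state, without advancing time (a new reading comes with each control period).
- camera(name): name is "scene" or "top"; returns a dict with "img" (400x640x3 uint8, red, green, blue), "depth" (400x640 float32, m along the optical axis (not along the pixel's ray), 0 where there is no reading), "fx", "fy", "cx", "cy" (pixels), "world_from_camera" (4x4, takes a point from camera to world coordinates). Camera axes: x right, y down, z forward; pixel columns grow to the right and rows downward; lengths in m; the calibration is good to about 2 mm. A picture is of the moment at which its call begins.
- hand_in(): hands the job in, once; it reports no verdict.
The state is a dict: "time_s": time; "q": joint angles; "dq": joint speeds; "joint_efforts": joint torques, N m; "eef_pos": TCP position; "eef_rot": TCP orientation; "wrist_force": force on the tool from outside, world axes, zero at the start; "torque": the same for the moment, N m; "opening": opening from 0.0 (shut) to 1.0 (fully open).
Only numpy, scipy, OpenCV 4.12 (cv2) and the standard library are available. Lean on these libraries where they do the work, as an engineer would, in place of code of your own. Each camera call takes 0.05 s, during which the arm holds its last target.

## Working session

There is one attempt and no reset: what is moved stays moved. The work goes in short steps, Python scripts to look and compute and a tool call to move; the robot and the scene stay as the last step left them, time stands still between calls to the robot, and variables do not carry over. Pictures are saved under pics/ and viewed, and the job is handed in when it is done.

Besides the shell and the picture viewer there is one more tool, called after "Emit:" as name(argument=value, ...), one argument or row to a line, values as JSON. drive_tool: Moves the arm, as the interface text tells. Its arguments: {"type":"object","properties":{"increments":{"type":"array","items":{"type":"array","items":{"type":"number"}}}},"required":["increments"]}

```bash
mkdir -p pics; cat > h.py <<'E'
import numpy as np, cv2
from bench import ctrl, camera, hand_in
def snap(n,tag):
    c=camera(n); cv2.imwrite(f'pics/{tag}.png',c['img'][:,:,::-1]); np.savez(f'{tag}.npz',**c); return c
def pts(c):
    v,u=np.mgrid[0:400,0:640]; d=c['depth']
    p=np.stack([(u-c['cx'])/c['fx']*d,(v-c['cy'])/c['fy']*d,d,np.ones_like(d)],-1)
    return (p@c['world_from_camera'].T)[...,:3]
E
python3 - <<'E'
from h import *
for n in('scene','top'):
    c=snap(n,n+'0'); print(n,c['fx'],np.round(c['world_from_camera'],3).tolist())
o=ctrl.get_obs(); print(o['eef_pos'],o['eef_rot'],o['opening'],o['time_s'])
E
```

```text
scene 397.9929681715732 [[0.727, -0.448, 0.52, -0.013], [-0.686, -0.487, 0.541, -0.604], [0.011, -0.75, -0.661, 0.741], [0.0, 0.0, 0.0, 1.0]]
top 365.54882767949016 [[0.02, -0.995, 0.093, 0.458], [-1.0, -0.018, 0.024, -0.073], [-0.022, -0.093, -0.995, 0.932], [0.0, 0.0, 0.0, 1.0]]
[0.17177045 0.54825363 0.24148916] [ 0.69876247  0.10648792  0.69916492 -0.10751628] 1.0002241741997766 0.1
```

View pics/scene0.png

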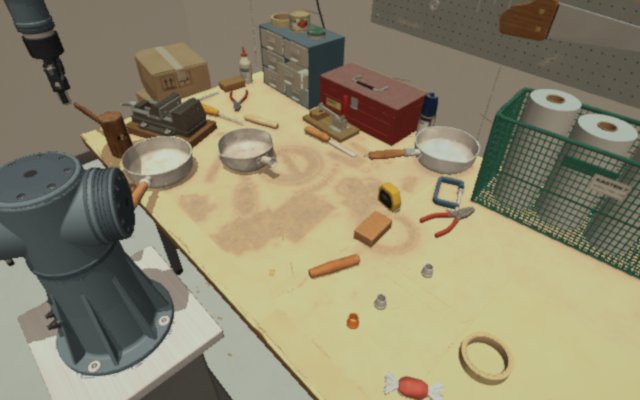

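View pics/top0.png

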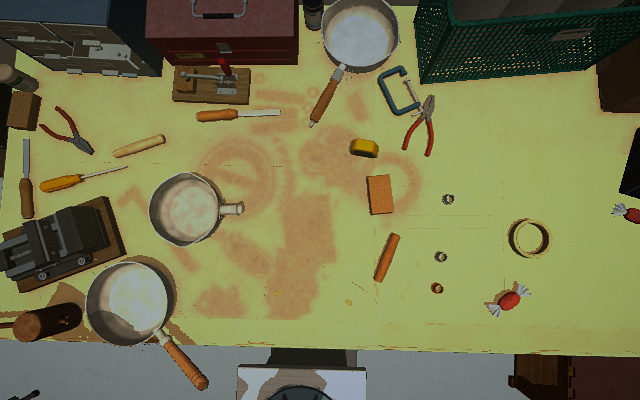

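Candidates in the top view:
- **Ferrules:** (448,199) and (440,257) are steel. (437,288) is the orange look-alike, so I leave it.
- **Handle:** (387,257) is reddish and grooved. (139,146) is a pale handle at the left, not the one.
- **Block:** (380,194) is cork. The tan block at (25,110) is far left, not the one.
- **Pan:** (185,209) has an empty socket at (232,208). The pans at (130,300) and (360,35) already have handles.

```bash
python3 - <<'E'
from h import *
c=dict(np.load('top0.npz')); P=pts(c); im=c['img']
crop=cv2.resize(im[130:310,330:480],None,fx=3.2,fy=3.2,interpolation=cv2.INTER_CUBIC)
crop2=cv2.resize(im[160:260,140:260],(480*576//480,480*480//480+96),interpolation=cv2.INTER_CUBIC)
cv2.imwrite('pics/crop.png',crop[:,:,::-1]);
cv2.imwrite('pics/crop2.png',cv2.resize(im[160:260,140:260],None,fx=5,fy=5)[:,:,::-1])
Z=P[...,2]
m=((Z>0.008)&(Z<0.12)).astype(np.uint8); m[:, :140]=0
n,l,s,ce=cv2.connectedComponentsWithStats(m)
for i in range(1,n):
    if s[i,4]>25 and s[i,4]<9000:
        q=P[l==i]; r=cv2.minAreaRect(q[:,:2].astype(np.float32)*1000)
        print(s[i].tolist(),'med',np.round(np.median(q,0),3),'zmax',round(np.percentile(q[:,2],97),3),'rect',np.round(r[0],0),np.round(r[1],0),round(r[2],1))
print('bench z',np.median(Z[200:300,290:340]))
E
```

```text
[140, 0, 159, 105, 6749] med [0.924 0.243 0.042] zmax 0.116 rect [934. 227.] [253. 445.] 10.1
[302, 0, 99, 128, 3525] med [ 1.026 -0.082  0.049] zmax 0.098 rect [ 914. -120.] [339. 243.] 4.4
[414, 0, 226, 113, 6075] med [ 0.903 -0.62   0.063] zmax 0.116 rect [ 924. -558.] [602. 180.] 81.1
[378, 65, 57, 92, 1241] med [ 0.812 -0.27   0.017] zmax 0.022 rect [ 807. -277.] [250. 123.] 19.7
[196, 109, 70, 13, 547] med [0.786 0.214 0.024] zmax 0.031 rect [788. 197.] [ 27. 176.] 4.2
[619, 127, 21, 72, 768] med [ 0.644 -0.807  0.025] zmax 0.055 rect [ 679. -815.] [ 49. 181.] 87.1
[140, 134, 25, 17, 243] med [0.712 0.398 0.019] zmax 0.024 rect [713. 402.] [24. 67.] 19.7
[351, 139, 28, 19, 437] med [ 0.692 -0.148  0.058] zmax 0.065 rect [ 697. -151.] [71. 29.] 80.9
[148, 172, 94, 75, 2388] med [0.54  0.32  0.042] zmax 0.07 rect [526. 272.] [204. 169.] 57.9
[367, 175, 27, 40, 884] med [ 0.583 -0.189  0.031] zmax 0.034 rect [ 584. -190.] [95. 55.] 6.8
[443, 194, 12, 10, 60] med [ 0.577 -0.357  0.018] zmax 0.029 rect [ 577. -361.] [22. 22.] 4.8
[614, 202, 26, 22, 316] med [ 0.548 -0.795  0.026] zmax 0.035 rect [ 550. -799.] [59. 36.] 69.6
[510, 219, 43, 40, 698] med [ 0.481 -0.562  0.025] zmax 0.029 rect [ 482. -561.] [95. 94.] 85.8
[374, 233, 26, 50, 518] med [ 0.429 -0.207  0.025] zmax 0.03 rect [ 428. -207.] [ 26. 124.] 69.3
[436, 252, 12, 10, 63] med [ 0.432 -0.336  0.017] zmax 0.028 rect [ 433. -342.] [22. 23.] 3.3
[140, 262, 69, 129, 1599] med [0.223 0.309 0.068] zmax 0.093 rect [247. 337.] [336. 131.] 30.2
[432, 283, 12, 11, 59] med [ 0.356 -0.329  0.019] zmax 0.029 rect [ 355. -333.] [22. 22.] 18.0
[487, 284, 44, 35, 532] med [ 0.333 -0.497  0.031] zmax 0.038 rect [ 332. -501.] [35. 98.] 35.3
[268, 387, 63, 13, 577] med [0.095 0.001 0.013] zmax 0.027 rect [98.  2.] [ 30. 150.] 1.9
bench z 0.0003288428775454211
```

View pics/crop.png

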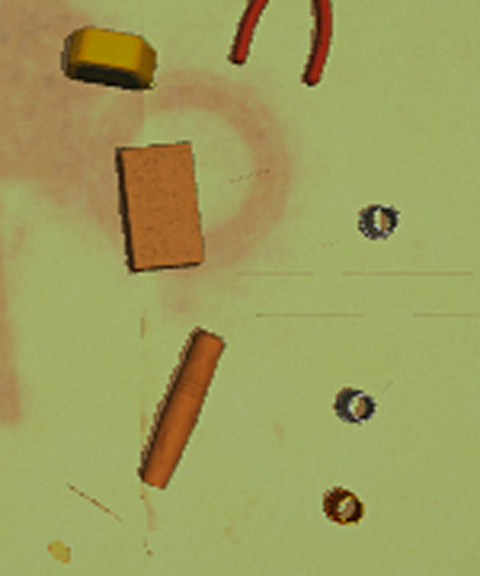

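View pics/crop2.png

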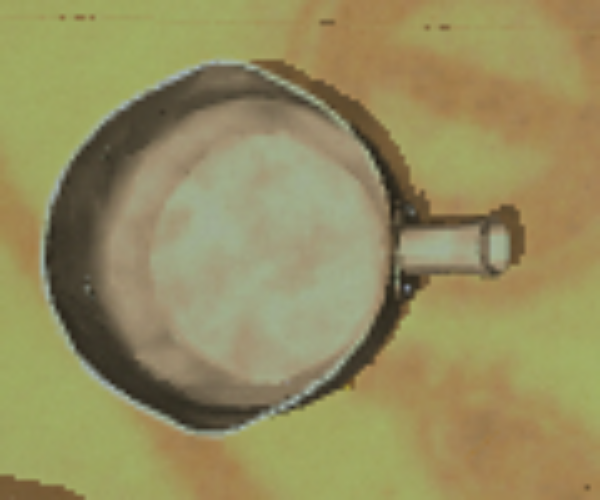

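The crops confirm the choice: steel ferrules at crop (378,221) and (354,405), with the orange one at (342,505) left alone. The cork block and the reddish handle are clear, and the socket's open end is at crop2 (508,245). Next I measure the socket line and cross-check the ferrules in both views.

```bash
python3 - <<'E'
from h import *
for n in('top0','scene0'):
    c=dict(np.load(n+'.npz')); P=pts(c); Z=P[...,2]
    # pan points
    m=(Z>0.03)&(Z<0.1)&(abs(P[...,0]-0.53)<0.16)&(P[...,1]>0.08)&(P[...,1]<0.42)
    q=P[m]
    rim=q[(q[:,2]>0.062)&(q[:,1]>0.21)]
    hull=cv2.convexHull((rim[:,:2]*1000).astype(np.float32))[:,0]
    A=np.c_[2*hull,np.ones(len(hull))]; s=np.linalg.lstsq(A,(hull**2).sum(1),rcond=None)[0]
    print(n,'bowl',s[:2],np.sqrt(s[2]+s[0]**2+s[1]**2), 'minencl',cv2.minEnclosingCircle(hull))
    so=q[(q[:,1]<0.205)]
    print('socket n',len(so),'ymin',np.sort(so[:,1])[:6].round(4),'x rng',so[:,0].min().round(3),so[:,0].max().round(3))
    for y0 in np.arange(0.12,0.205,0.01):
        t=so[(so[:,1]>=y0)&(so[:,1]<y0+.01)]
        if len(t): print(round(y0,3),len(t),'x',t[:,0].min().round(4),t[:,0].max().round(4),'mid',((t[:,0].min()+t[:,0].max())/2).round(4),'zmax',t[:,2].max().round(3))
    for nm,(x,y) in dict(far=(.577,-.361),near=(.433,-.342),orange=(.355,-.333),handle=(.428,-.207),block=(.584,-.190)).items():
        R=0.02 if nm in('far','near','orange') else 0.08
        mm=(Z>.006)&(np.hypot(P[...,0]-x,P[...,1]-y)<R); t=P[mm]
        if R<.05: 
            t=t[t[:,2]>.02]; print(nm,len(t),'c',cv2.minEnclosingCircle((t[:,:2]*1000).astype(np.float32)))
        else:
            t=t[t[:,2]>(.027 if nm=='block' else .008)]; print(nm,cv2.minAreaRect((t[:,:2]*1000).astype(np.float32)))
E
```

```text
top0 bowl [501.40617412 314.41577658] 116.96284329338063 minencl ((498.6329650878906, 320.982666015625), 134.56765747070312)
socket n 318 ymin [0.1505 0.1506 0.1506 0.1508 0.1512 0.1513] x rng 0.512 0.56
0.15 58 x 0.5224 0.5518 mid 0.5371 zmax 0.076
0.16 54 x 0.5247 0.5488 mid 0.5367 zmax 0.076
0.17 34 x 0.5253 0.5466 mid 0.5359 zmax 0.07
0.18 39 x 0.5249 0.5467 mid 0.5358 zmax 0.068
0.19 47 x 0.5156 0.5575 mid 0.5366 zmax 0.065
0.2 86 x 0.5125 0.5599 mid 0.5362 zmax 0.07
far 25 c ((577.1857299804688, -361.8763732910156), 10.657556533813477)
near 27 c ((432.330078125, -342.5733337402344), 10.925204277038574)
orange 28 c ((355.3785705566406, -332.6521911621094), 10.710151672363281)
handle ((427.69757080078125, -207.30494689941406), (26.46120834350586, 124.31967163085938), 69.33671569824219)
block ((584.5362548828125, -189.69187927246094), (94.78060150146484, 54.988800048828125), 6.4602556228637695)
scene0 bowl [501.50388056 325.36516539] 121.5904443827304 minencl ((496.3009033203125, 322.6921691894531), 133.541748046875)
socket n 164 ymin [0.1531 0.1532 0.1545 0.1549 0.1552 0.1561] x rng 0.514 0.551
0.15 21 x 0.52 0.5483 mid 0.5341 zmax 0.067
0.16 43 x 0.522 0.5494 mid 0.5357 zmax 0.077
0.17 28 x 0.5226 0.5465 mid 0.5346 zmax 0.069
0.18 21 x 0.5221 0.546 mid 0.5341 zmax 0.066
0.19 18 x 0.5204 0.5385 mid 0.5294 zmax 0.064
0.2 33 x 0.5138 0.551 mid 0.5324 zmax 0.069
far 49 c ((574.3489990234375, -358.8697204589844), 11.370495796203613)
near 50 c ((429.8380432128906, -339.93292236328125), 10.782072067260742)
orange 47 c ((352.9174499511719, -330.096435546875), 11.47055721282959)
handle ((424.9148254394531, -205.42282104492188), (26.062646865844727, 124.98452758789062), 68.8572998046875)
block ((582.2938842773438, -186.54278564453125), (96.4093246459961, 55.671382904052734), 6.759970664978027)
```

```bash
python3 - <<'E'
from h import *
for n in('top0','scene0'):
    c=dict(np.load(n+'.npz')); P=pts(c); Z=P[...,2]
    r=np.hypot(P[...,0]-.54,P[...,1]-.287)
    m=(Z>0.058)&(Z<0.09)&(r<.115)&(P[...,1]>.2)
    q=(P[m][:,:2]*1000).astype(np.float32)
    hull=cv2.convexHull(q)[:,0]
    for _ in range(3):
        A=np.c_[2*hull,np.ones(len(hull))]; s=np.linalg.lstsq(A,(hull**2).sum(1),rcond=None)[0]; R=np.sqrt(s[2]+s[0]**2+s[1]**2)
        d=np.hypot(*(hull-s[:2]).T)-R; hull=hull[abs(d)<6]
    print(n,'bowl',s[:2].round(1),R.round(1),len(hull))
    a=(Z>0.05)&(Z<.09)&(abs(P[...,0]-.536)<.025)&(P[...,1]>.13)&(P[...,1]<.19)
    print(cv2.minAreaRect((P[a][:,:2]*1000).astype(np.float32)), cv2.fitLine((P[a][:,:2]*1000).astype(np.float32),cv2.DIST_L1,0,.01,.01).ravel())
E
```

```text
top0 bowl [535.  286.5] 86.2 47
((538.3397827148438, 169.45193481445312), (38.927894592285156, 29.28911018371582), 85.50231170654297) [ 3.3897692e-01 -9.4079471e-01  5.2955334e+02  1.8889165e+02]
scene0 bowl [533.1 289.7] 86.9 38
((535.3253173828125, 171.26461791992188), (35.227542877197266, 28.52191162109375), 85.41516876220703) [  0.7118731  -0.7023081 540.5143    164.58098  ]
```

Cross-checks agree. The bowl centre is about (0.534, 0.288) and the socket end about (0.536, 0.152), 136 mm apart against the stated 137. Part sizes and heights match too. Targets (x, y):
- Handle: (0.538, -0.011)
- Block: (0.610, -0.010)
- Bench ferrule: (0.537, 0.101)

Tool yaw is ψ ≈ -89° at every placing. I start with the block.

Emit:
drive_tool(
  increments=[
    [0,-0.034,0.036,0,0,0,1],
    [0,-0.034,0.036,0,0,0,1],
    [0,-0.034,0.036,0,0,0,1],
    [0,-0.034,0.036,0,0,0,1],
    [0,-0.034,0.036,0,0,0,1],
    [0,-0.034,0.036,0,0,0,1],
    [0,-0.034,0.036,0,0,0,1],
    [0,-0.034,0.036,0,0,0,1],
    [0,-0.034,0.036,0,0,0,1],
    [0,-0.034,0.036,0,0,0,1],
  ],
)

```text
time_s: 1.35
eef_pos: [0.4142, 0.115, 0.2422]
eef_rot: [0.699, 0.107, 0.699, -0.107]
wrist_force: [0.6, 0.3, -0.6]
opening: 1.001
```

Emit:
drive_tool(
  increments=[
    [0,-0.034,0.036,0,0,0,1],
    [0,-0.034,0.036,0,0,0,1],
    [0,-0.034,0.036,0,0,0,1],
    [0,-0.034,0.036,0,0,0,1],
    [0,-0.034,0.036,0,0,0,1],
    [0,-0.034,0.036,0,0,0,1],
    [0,-0.034,0.036,0,0,0,1],
    [0.03,0,0,-8,0,0,1],
    [0.03,0,0,-8,0,0,1],
    [0.03,0,0,-8,0,0,1],
  ],
)

```text
time_s: 2.6
eef_pos: [0.5827, -0.1859, 0.1507]
eef_rot: [0.706, -0.042, 0.706, 0.042]
wrist_force: [-0.7, 0.9, -0.1]
opening: 1.001
```

```bash
cat >> h.py <<'E'
def plan(x,y,z,psi):
    """delta in tool axes (y,z) now, x = down, turn rx deg"""
    from scipy.spatial.transform import Rotation as R
    o=ctrl.get_obs(); q=o['eef_rot']; M=R.from_quat([q[1],q[2],q[3],q[0]]).as_matrix()
    p=np.array(o['eef_pos']); d=M.T@(np.array([x,y,z])-p)
    ps=np.degrees(np.arctan2(-M[0,1],M[1,1]))
    a=np.radians(psi); Y=np.array([-np.sin(a),np.cos(a)]);Zt=np.array([np.cos(a),np.sin(a)]); w=np.array([x,y])-p[:2]
    print('t',round(o['time_s'],2),'pos',p.round(4),'psi',ps.round(2),'tilt x',M[:,0].round(3),'| move',d.round(4),'rx',round((ps-psi),1),'| post-turn yz',(w@Y).round(4),(w@Zt).round(4),'open',round(o['opening'],3),'F',np.round(o['wrist_force'],1),'q6',round(o['q'][5],2))
E
python3 -c "
from h import *; plan(.5834,-.188,.015,6.6)"
```

```text
t 2.6 pos [ 0.5827 -0.1859  0.1507] psi 6.84 tilt x [-0.001  0.001 -1.   ] | move [ 0.1357 -0.0022  0.0006] rx 0.2 | post-turn yz -0.0021 0.0005 open 1.001 F [-0.7  0.9 -0.1] q6 -2.19
```

Emit:
drive_tool(
  increments=[
    [0.045,-0.002,0,0,0,0,1],
    [0.045,0,0,0,0,0,1],
    [0.03,0,0,0,0,0,1],
    [0.015,0,0,0,0,0,1],
    [0,0,0,0,0,0,-1],
    [0,0,0,0,0,0,-1],
    [0,0,0,0,0,0,-1],
    [0,0,0,0,0,0,-1],
  ],
)

```text
time_s: 3.6
eef_pos: [0.5844, -0.1885, 0.0189]
eef_rot: [0.707, -0.041, 0.705, 0.04]
wrist_force: [0.2, 0.1, 5.0]
opening: 0.627
```

Emit:
drive_tool(
  increments=[
    [-0.01,0,0,0,0,0,-1],
    [-0.02,0,0,0,0,0,-1],
    [-0.04,0,0,0,0,0,-1],
  ],
)

```text
time_s: 3.98
eef_pos: [0.5821, -0.1873, 0.0874]
eef_rot: [0.705, -0.04, 0.707, 0.041]
wrist_force: [0.9, -0.6, -0.8]
opening: 0.627
```

```bash
python3 -c "
from h import *; plan(.610,-.010,.017,-89.1); snap('scene','s1')"
```

```text
t 3.98 pos [ 0.5821 -0.1873  0.0874] psi 6.59 tilt x [-0.003  0.002 -1.   ] | move [0.0706 0.1728 0.0483] rx 95.7 | post-turn yz 0.0307 -0.1768 open 0.627 F [ 0.9 -0.6 -0.8] q6 -2.19
```

View pics/s1.png

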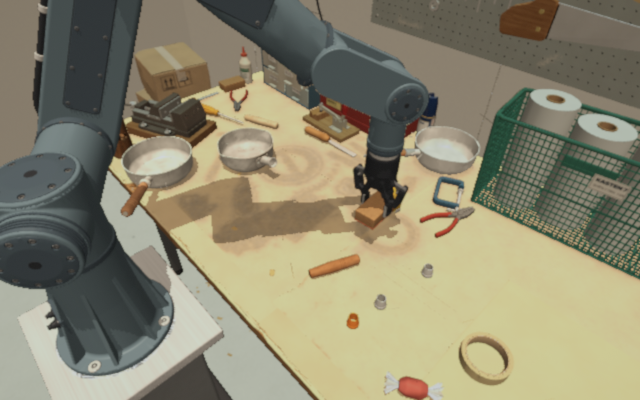

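The block is gripped at (378,208), opening 0.627 ≈ 55 mm. I carry it over and turn it.

Emit:
drive_tool(
  increments=[
    [0,0.035,0.01,0,0,0,-1],
    [0,0.035,0.01,0,0,0,-1],
    [0,0.035,0.01,0,0,0,-1],
    [0,0.035,0.01,0,0,0,-1],
    [0,0.033,0.008,0,0,0,-1],
    [0,0,0,9.5,0,0,-1],
    [0,0,0,9.5,0,0,-1],
    [0,0,0,9.5,0,0,-1],
    [0,0,0,9.5,0,0,-1],
    [0,0,0,9.5,0,0,-1],
  ],
)

```text
time_s: 5.28
eef_pos: [0.6116, -0.0106, 0.0887]
eef_rot: [0.662, 0.249, 0.661, -0.249]
wrist_force: [-0.2, -0.7, 0.1]
opening: 0.629
```

Emit:
drive_tool(
  increments=[
    [0,0,0,9.5,0,0,-1],
    [0,0,0,9.5,0,0,-1],
    [0,0,0,9.5,0,0,-1],
    [0,0,0,9.5,0,0,-1],
    [0.03,0,0,9.5,0,0,-1],
    [0,0,0,0.7,0,0,-1],
  ],
)

```text
time_s: 6.02
eef_pos: [0.6095, -0.0102, 0.0562]
eef_rot: [0.503, 0.495, 0.505, -0.497]
wrist_force: [-0.4, -0.5, -1.3]
opening: 0.63
```

```bash
python3 -c "
from h import *; plan(.610,-.010,.019,-89.1)"
```

```text
t 6.03 pos [ 0.6095 -0.0102  0.0562] psi -89.06 tilt x [-0.004  0.001 -1.   ] | move [ 0.0372  0.0007 -0.0001] rx 0.0 | post-turn yz 0.0005 -0.0002 open 0.63 F [-0.4 -0.5 -1.3] q6 -0.23
```

Emit:
drive_tool(
  increments=[
    [0.02,0,0,0,0,0,-1],
    [0.012,0,0,0,0,0,-1],
    [0.005,0,0,0,0,0,-1],
    [0,0,0,0,0,0,-1],
    [0,0,0,0,0,0,0.8],
    [0,0,0,0,0,0,0.8],
    [-0.02,0,0,0,0,0,0.8],
    [-0.05,0,0,0,0,0,0.8],
    [-0.04,0,0,0,0,0,0.8],
  ],
)

```text
time_s: 7.15
eef_pos: [0.6118, -0.0106, 0.1338]
eef_rot: [0.505, 0.497, 0.503, -0.496]
wrist_force: [0.7, -0.0, 0.1]
opening: 0.902
```

```bash
python3 -c "
from h import *; plan(.4263,-.2063,.013,-20.9)"
```

```text
t 7.15 pos [ 0.6118 -0.0106  0.1338] psi -89.1 tilt x [ 0.002 -0.001 -1.   ] | move [ 0.1204 -0.1889  0.1927] rx -68.2 | post-turn yz -0.249 -0.1035 open 0.902 F [ 0.7 -0.   0.1] q6 -0.23
```

Move to the handle, turning back 68°.

Emit:
drive_tool(
  increments=[
    [0,-0.037,0.038,0,0,0,0.4],
    [0,-0.037,0.038,0,0,0,0.4],
    [0,-0.037,0.038,0,0,0,0.4],
    [0,-0.037,0.038,0,0,0,0.4],
    [0,-0.041,0.041,0,0,0,0.4],
    [0,0,0,-10,0,0,0.4],
    [0,0,0,-10,0,0,0.4],
    [0,0,0,-10,0,0,0.4],
    [0,0,0,-10,0,0,0.4],
    [0,0,0,-10,0,0,0.4],
  ],
)

```text
time_s: 8.4
eef_pos: [0.4256, -0.2069, 0.132]
eef_rot: [0.668, 0.234, 0.666, -0.235]
wrist_force: [0.5, -0.2, 0.4]
opening: 0.7
```

Emit:
drive_tool(
  increments=[
    [0.02,0,0,-9,0,0,0.4],
    [0.02,0,0,-9.2,0,0,0.4],
    [0,0,0,0,0,0,0.4],
  ],
)

```text
time_s: 8.78
eef_pos: [0.4246, -0.206, 0.0904]
eef_rot: [0.695, 0.129, 0.696, -0.129]
wrist_force: [-0.1, -0.4, -0.1]
opening: 0.7
```

```bash
python3 -c "
from h import *; plan(.4263,-.2063,.013,-20.9); snap('scene','s2')"
```

```text
t 8.78 pos [ 0.4246 -0.206   0.0904] psi -20.99 tilt x [-0.001  0.001 -1.   ] | move [0.0774 0.0003 0.0018] rx -0.1 | post-turn yz 0.0003 0.0017 open 0.7 F [-0.1 -0.4 -0.1] q6 -1.91
```

View pics/s2.png

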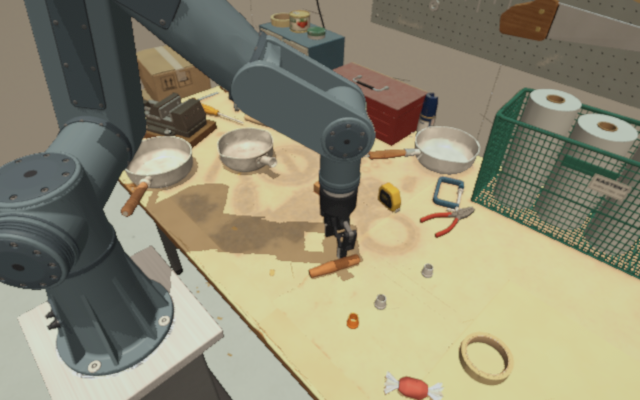

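The gripper is over the handle's middle at about (338,266). I descend and grip.

Emit:
drive_tool(
  increments=[
    [0.03,0,0.0015,0,0,0,0.4],
    [0.03,0,0,0,0,0,0.4],
    [0.016,0,0,0,0,0,0.4],
    [0,0,0,0,0,0,0.4],
    [0,0,0,0,0,0,-1],
    [0,0,0,0,0,0,-1],
    [0,0,0,0,0,0,-1],
    [0,0,0,0,0,0,-1],
  ],
)

```text
time_s: 9.82
eef_pos: [0.4274, -0.2077, 0.0155]
eef_rot: [0.696, 0.128, 0.695, -0.129]
wrist_force: [0.3, 1.2, 6.0]
opening: 0.211
```

Emit:
drive_tool(
  increments=[
    [-0.01,0,0,0,0,0,-1],
    [-0.03,0,0,0,0,0,-1],
    [-0.05,0,0,0,0,0,-1],
    [0,0,0,0,0,0,-1],
  ],
)

```text
time_s: 10.32
eef_pos: [0.4291, -0.209, 0.1087]
eef_rot: [0.698, 0.127, 0.693, -0.13]
wrist_force: [0.3, 0.2, -0.8]
opening: 0.209
```

```bash
python3 -c "
from h import *; plan(.538,-.0105,.015,-89.1); snap('scene','s3');c=snap('top','t3'); cv2.imwrite('pics/t3c.png',cv2.resize(c['img'][100:310,140:480],None,fx=2.3,fy=2.3)[:,:,::-1])"
```

```text
t 10.32 pos [ 0.4291 -0.209   0.1087] psi -20.9 tilt x [ 0.007 -0.006 -1.   ] | move [0.0933 0.2246 0.0302] rx 68.2 | post-turn yz 0.112 -0.1968 open 0.209 F [ 0.3  0.2 -0.8] q6 -1.91
```

View pics/s3.png

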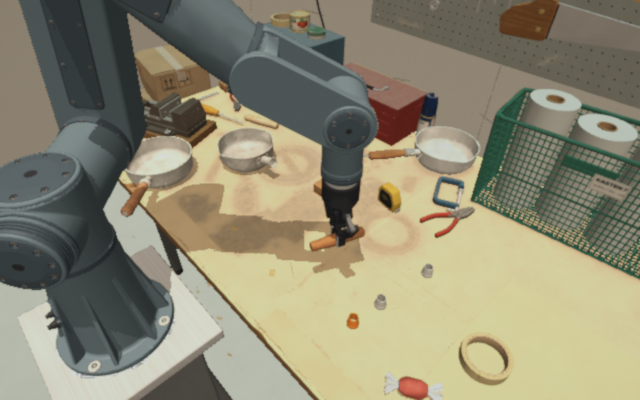

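View pics/t3c.png

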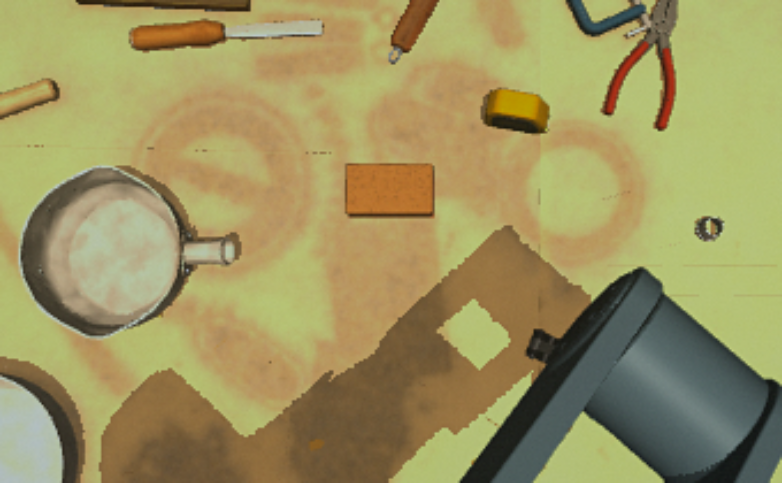

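The handle is held (opening 0.21 ≈ 18–20 mm) and the block lies square at crop (390,190). I carry the handle over.

Emit:
drive_tool(
  increments=[
    [0,0.037,0.005,0,0,0,-1],
    [0,0.037,0.005,0,0,0,-1],
    [0,0.037,0.005,0,0,0,-1],
    [0,0.037,0.005,0,0,0,-1],
    [0,0.037,0.005,0,0,0,-1],
    [0,0.039,0.005,0,0,0,-1],
    [0,0,0,9.8,0,0,-1],
    [0,0,0,9.8,0,0,-1],
    [0,0,0,9.8,0,0,-1],
    [0,0,0,9.8,0,0,-1],
  ],
)

```text
time_s: 11.68
eef_pos: [0.533, -0.008, 0.1023]
eef_rot: [0.61, 0.355, 0.612, -0.356]
wrist_force: [-0.5, -0.2, -0.4]
opening: 0.206
```

Emit:
drive_tool(
  increments=[
    [0.015,0,0,9.8,0,0,-1],
    [0.02,0,0,9.8,0,0,-1],
    [0.02,0,0,9.4,0,0,-1],
    [0,0,0,0,0,0,-1],
  ],
)

```text
time_s: 12.18
eef_pos: [0.5316, -0.0078, 0.0463]
eef_rot: [0.502, 0.495, 0.506, -0.497]
wrist_force: [0.2, 0.2, -0.9]
opening: 0.209
```

```bash
python3 -c "
from h import *; plan(.538,-.0105,.015,-89.1); snap('scene','s4')"
```

```text
t 12.18 pos [ 0.5316 -0.0078  0.0463] psi -89.03 tilt x [-0.007  0.002 -1.   ] | move [0.0312 0.0065 0.0028] rx 0.1 | post-turn yz 0.0063 0.0028 open 0.209 F [ 0.2  0.2 -0.9] q6 -0.26
```

View pics/s4.png

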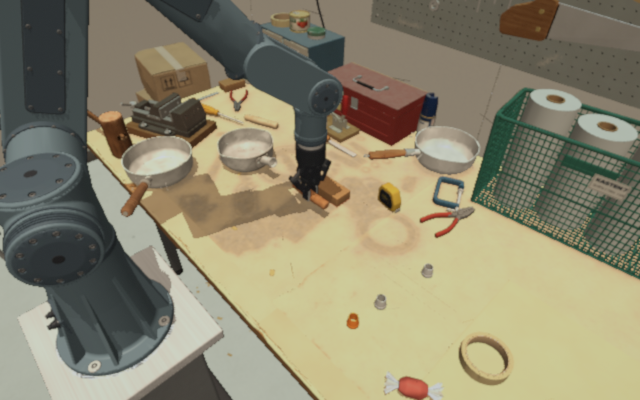

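Emit:
drive_tool(
  increments=[
    [0.015,0.006,0.003,0,0,0,-1],
    [0.01,0,0,0,0,0,-1],
    [0.006,0,0,0,0,0,-1],
    [0,0,0,0,0,0,-1],
    [0,0,0,0,0,0,-0.3],
    [0,0,0,0,0,0,-0.3],
    [-0.02,0,0,0,0,0,-0.3],
    [-0.05,0,0,0,0,0,-0.3],
    [-0.05,0,0,0,0,0,0],
  ],
)

```text
time_s: 13.35
eef_pos: [0.5402, -0.0113, 0.1396]
eef_rot: [0.504, 0.496, 0.504, -0.496]
wrist_force: [1.4, -0.5, -0.0]
opening: 0.494
```

```bash
python3 -c "
from h import *; plan(.431,-.3413,.014,-89.1); snap('scene','s5')"
```

```text
t 13.35 pos [ 0.5402 -0.0113  0.1396] psi -89.1 tilt x [-0.  0. -1.] | move [ 0.1256 -0.1143  0.3283] rx -0.0 | post-turn yz -0.1144 0.3283 open 0.494 F [ 1.4 -0.5 -0. ] q6 -0.26
```

View pics/s5.png

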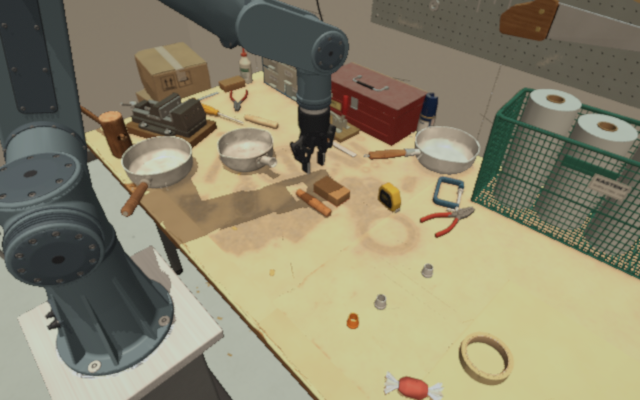

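The handle lies beside the block at (313,202). Next is the near steel ferrule.

Emit:
drive_tool(
  increments=[
    [0,-0.014,0.041,0,0,0,0.1],
    [0,-0.014,0.041,0,0,0,0.1],
    [0,-0.014,0.041,0,0,0,0.1],
    [0,-0.014,0.041,0,0,0,0.1],
    [0,-0.014,0.041,0,0,0,0.1],
    [0,-0.014,0.041,0,0,0,0.1],
    [0.03,-0.014,0.041,0,0,0,0.1],
    [0.03,-0.016,0.041,0,0,0,0.1],
    [0,0,0,0,0,0,0.1],
  ],
)

```text
time_s: 14.52
eef_pos: [0.4295, -0.3425, 0.0761]
eef_rot: [0.502, 0.497, 0.504, -0.497]
wrist_force: [0.2, 0.4, 0.3]
opening: 0.549
```

```bash
python3 -c "
from h import *; plan(.431,-.3413,.015,-89.1); snap('scene','s6'); cv2.imwrite('pics/s6c.png',cv2.resize(cv2.imread('pics/s6.png')[200:350,300:480],None,fx=4,fy=4))"
```

```text
t 14.53 pos [ 0.4295 -0.3425  0.0761] psi -89.33 tilt x [-0.003  0.002 -1.   ] | move [ 0.0611  0.0017 -0.001 ] rx -0.2 | post-turn yz 0.0016 -0.0011 open 0.549 F [0.2 0.4 0.3] q6 -0.9
```

View pics/s6c.png

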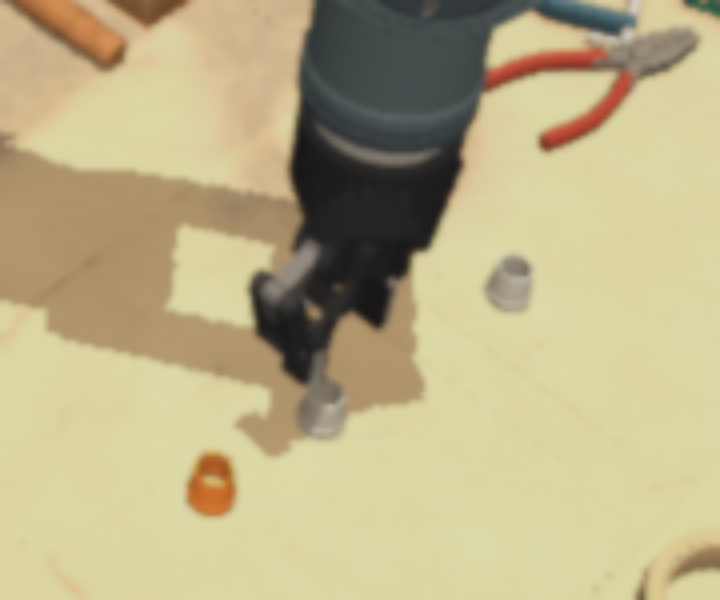

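The gripper is over the steel ferrule at crop (322,410), clear of the orange one at (211,487).

Emit:
drive_tool(
  increments=[
    [0.03,0.0015,-0.001,0,0,0,0.1],
    [0.02,0,0,0,0,0,0.1],
    [0.01,0,0,0,0,0,0.1],
    [0,0,0,0,0,0,0.1],
    [0,0,0,0,0,0,-1],
    [0,0,0,0,0,0,-1],
    [0,0,0,0,0,0,-1],
    [0,0,0,0,0,0,-1],
  ],
)

```text
time_s: 15.58
eef_pos: [0.4339, -0.3407, 0.0197]
eef_rot: [0.505, 0.496, 0.503, -0.496]
wrist_force: [0.6, 1.6, 6.4]
opening: 0.238
```

Emit:
drive_tool(
  increments=[
    [-0.01,0,0,0,0,0,-1],
    [-0.03,0,0,0,0,0,-1],
    [-0.05,0,0,0,0,0,-1],
    [-0.02,0,0,0,0,0,-1],
  ],
)

```text
time_s: 16.08
eef_pos: [0.4344, -0.3415, 0.1323]
eef_rot: [0.506, 0.496, 0.502, -0.496]
wrist_force: [0.7, -0.3, -0.3]
opening: 0.241
```

```bash
python3 - <<'E'
from h import *
plan(.61,-.01,.05,-89.1); snap('scene','s7'); snap('top','t7')
cv2.imwrite('pics/s7c.png',cv2.resize(cv2.imread('pics/s7.png')[150:350,240:480],None,fx=3,fy=3))
for n in('s7','t7'):
    c=dict(np.load(n+'.npz')); P=pts(c); Z=P[...,2]
    for nm,(x,y),zl,zh in(('handle',(.538,-.011),.008,.035),('block',(.61,-.01),.026,.038)):
        m=(Z>zl)&(Z<zh)&(abs(P[...,0]-x)<.037)&(abs(P[...,1]-y)<.085)
        print(n,nm,m.sum(),cv2.minAreaRect((P[m][:,:2]*1000).astype(np.float32)))
E
```

```text
t 16.07 pos [ 0.4344 -0.3415  0.1323] psi -89.11 tilt x [ 0.003 -0.004 -1.   ] | move [ 0.0814  0.1805 -0.3291] rx -0.0 | post-turn yz 0.1808 -0.3287 open 0.241 F [ 0.7 -0.3 -0.3] q6 -0.9
s7 handle 361 ((537.1149291992188, -9.270523071289062), (24.28520393371582, 126.30493927001953), 2.026937961578369)
s7 block 447 ((609.4110717773438, -7.913974761962891), (57.43443298339844, 98.08964538574219), 1.179317593574524)
t7 handle 491 ((541.86279296875, -11.403362274169922), (25.72823715209961, 123.24810028076172), 1.15458083152771)
t7 block 826 ((612.3226928710938, -10.284282684326172), (54.028350830078125, 93.04161071777344), 1.1196229457855225)
```

View pics/s7c.png

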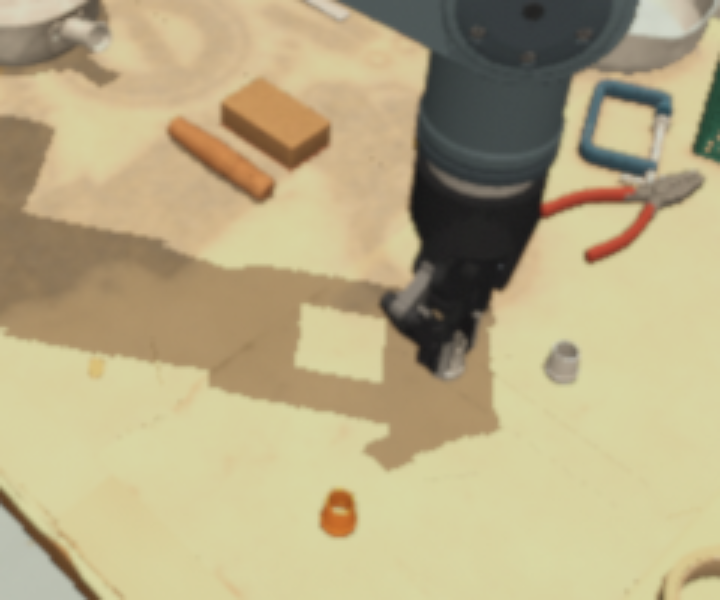

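Ferrule held. Averaged over both views, the handle is at (0.5395, -0.010) and the block at (0.611, -0.009), parallel and 71 mm apart. I carry the ferrule to the block's middle.

Emit:
drive_tool(
  increments=[
    [0,0.02,-0.037,0,0,0,-1],
    [0,0.02,-0.037,0,0,0,-1],
    [0,0.02,-0.037,0,0,0,-1],
    [0,0.02,-0.037,0,0,0,-1],
    [0,0.02,-0.037,0,0,0,-1],
    [0,0.02,-0.037,0,0,0,-1],
    [0,0.02,-0.037,0,0,0,-1],
    [0.02,0.02,-0.037,0,0,0,-1],
    [0.02,0.022,-0.034,0,0,0,-1],
    [0,0,0,0,0,0,-1],
  ],
)

```text
time_s: 17.42
eef_pos: [0.6085, -0.0045, 0.0849]
eef_rot: [0.503, 0.494, 0.506, -0.496]
wrist_force: [0.2, 0.0, 1.1]
opening: 0.244
```

```bash
python3 -c "
from h import *; plan(.611,-.009,.051,-89.1); snap('scene','s8'); cv2.imwrite('pics/s8c.png',cv2.resize(cv2.imread('pics/s8.png')[120:250,250:400],None,fx=4,fy=4))"
```

```text
t 17.43 pos [ 0.6085 -0.0045  0.0849] psi -88.91 tilt x [-0.005  0.001 -1.   ] | move [0.0339 0.0025 0.0046] rx 0.2 | post-turn yz 0.0024 0.0046 open 0.244 F [0.2 0.  1.1] q6 -0.22
```

View pics/s8c.png

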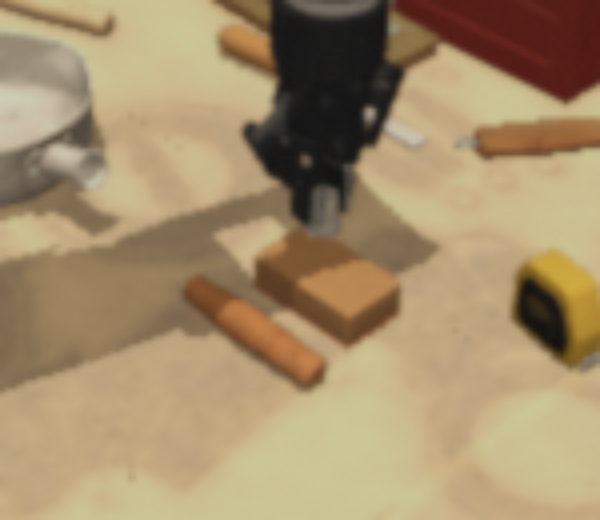

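Emit:
drive_tool(
  increments=[
    [0.01,0.0025,0.0045,0,0,0,-1],
    [0.01,0,0,0,0,0,-1],
    [0.007,0,0,0,0,0,-1],
    [0.004,0,0,0,0,0,-1],
    [0,0,0,0,0,0,-1],
    [0,0,0,0,0,0,-1],
  ],
)

```text
time_s: 18.23
eef_pos: [0.6128, -0.0118, 0.0576]
eef_rot: [0.504, 0.496, 0.504, -0.496]
wrist_force: [-0.2, -0.5, -0.2]
opening: 0.242
```

```bash
python3 -c "
from h import *; plan(.611,-.009,.051,-89.1)"
```

```text
t 18.23 pos [ 0.6128 -0.0118  0.0576] psi -89.1 tilt x [ 0.001 -0.    -1.   ] | move [ 0.0066 -0.0018 -0.0028] rx -0.0 | post-turn yz -0.0018 -0.0028 open 0.242 F [-0.2 -0.5 -0.2] q6 -0.23
```

Emit:
drive_tool(
  increments=[
    [0.003,-0.001,-0.002,0,0,0,-1],
    [0.003,0,0,0,0,0,-1],
    [0,0,0,0,0,0,-1],
    [0,0,0,0,0,0,-1],
  ],
)

```text
time_s: 18.73
eef_pos: [0.6115, -0.0097, 0.0513]
eef_rot: [0.504, 0.496, 0.504, -0.496]
wrist_force: [-0.9, -0.2, -0.1]
opening: 0.24
```

```bash
python3 -c "
from h import *; plan(.611,-.009,.051,-89.1); snap('scene','s9'); cv2.imwrite('pics/s9c.png',cv2.resize(cv2.imread('pics/s9.png')[140:230,270:380],None,fx=6,fy=6))"
```

```text
t 18.73 pos [ 0.6115 -0.0097  0.0513] psi -89.1 tilt x [-0. -0. -1.] | move [ 0.0003 -0.0005 -0.0007] rx -0.0 | post-turn yz -0.0005 -0.0007 open 0.24 F [-0.9 -0.2 -0.1] q6 -0.23
```

View pics/s9c.png

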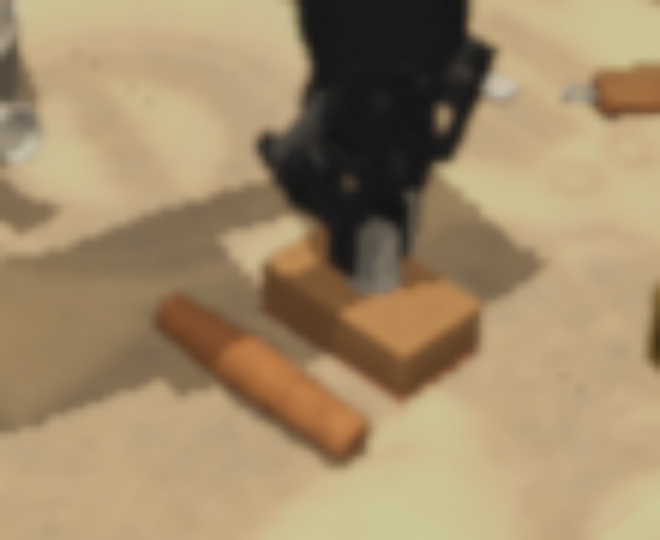

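Emit:
drive_tool(
  increments=[
    [0.002,0,0,0,0,0,-1],
    [0,0,0,0,0,0,-1],
    [0,0,0,0,0,0,-1],
  ],
)

```text
time_s: 19.15
eef_pos: [0.6119, -0.0098, 0.0498]
eef_rot: [0.504, 0.496, 0.504, -0.496]
wrist_force: [-0.7, 1.0, 4.5]
opening: 0.24
```

Contact at 4.5 N. I release it gently.

Emit:
drive_tool(
  increments=[
    [0,0,0,0,0,0,-0.3],
    [0,0,0,0,0,0,-0.1],
    [0,0,0,0,0,0,0],
    [-0.02,0,0,0,0,0,0],
    [-0.04,0,0,0,0,0,0],
    [-0.04,0,0,0,0,0,0.1],
    [0,0,0,0,0,0,0.1],
  ],
)

```text
time_s: 20.02
eef_pos: [0.6147, -0.0103, 0.1552]
eef_rot: [0.507, 0.498, 0.501, -0.494]
wrist_force: [0.0, -0.7, 0.1]
opening: 0.55
```

```bash
python3 -c "
from h import *; plan(.5758,-.3604,.015,-89.1); snap('scene','s10'); cv2.imwrite('pics/s10c.png',cv2.resize(cv2.imread('pics/s10.png')[140:300,270:450],None,fx=4,fy=3.6))"
```

```text
t 20.02 pos [ 0.6147 -0.0103  0.1552] psi -89.1 tilt x [ 0.009 -0.002 -1.   ] | move [ 0.1405 -0.0457  0.3491] rx 0.0 | post-turn yz -0.0444 0.3494 open 0.55 F [ 0.  -0.7  0.1] q6 -0.23
```

View pics/s10c.png

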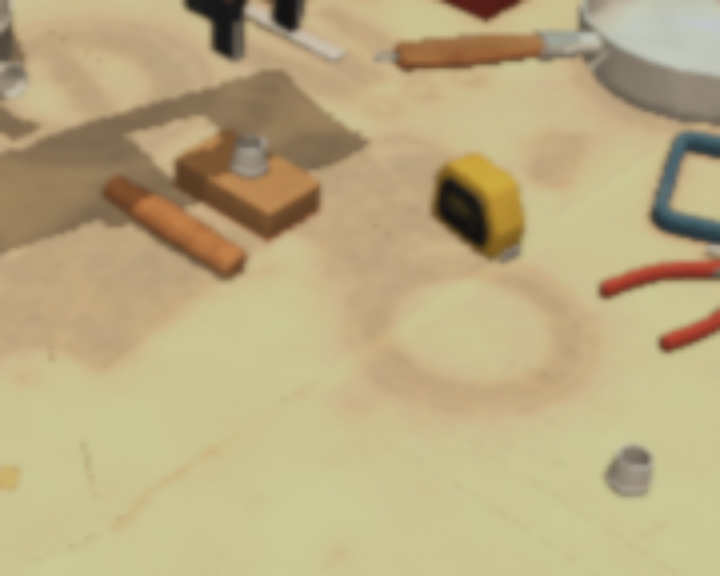

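The ferrule stands upright on the block at crop (250,155), near the middle. Now the far ferrule, at crop (630,472).

Emit:
drive_tool(
  increments=[
    [0,-0.006,0.044,0,0,0,0.1],
    [0,-0.006,0.044,0,0,0,0.1],
    [0,-0.006,0.044,0,0,0,0.1],
    [0,-0.006,0.044,0,0,0,0.1],
    [0,-0.006,0.044,0,0,0,0.1],
    [0,-0.005,0.044,0,0,0,0.1],
    [0.03,-0.005,0.044,0,0,0,0.1],
    [0.05,-0.005,0.042,0,0,0,0.1],
    [0,0,0,0,0,0,0.1],
    [0,0,0,0,0,0,0.1],
  ],
)

```text
time_s: 21.32
eef_pos: [0.5719, -0.3579, 0.071]
eef_rot: [0.503, 0.496, 0.504, -0.496]
wrist_force: [-0.2, 0.7, 0.8]
opening: 0.546
```

```bash
python3 -c "
from h import *; plan(.5758,-.3604,.015,-89.1)"
```

```text
t 21.32 pos [ 0.5719 -0.3579  0.071 ] psi -89.13 tilt x [-0.001  0.001 -1.   ] | move [0.056  0.0039 0.0026] rx -0.0 | post-turn yz 0.0039 0.0025 open 0.546 F [-0.2  0.7  0.8] q6 -0.75
```

Emit:
drive_tool(
  increments=[
    [0.03,0.0035,0.0025,0,0,0,0.1],
    [0.02,0,0,0,0,0,0.1],
    [0.005,0,0,0,0,0,0.1],
    [0,0,0,0,0,0,0.1],
    [0,0,0,0,0,0,-1],
    [0,0,0,0,0,0,-1],
    [0,0,0,0,0,0,-1],
    [0,0,0,0,0,0,-1],
  ],
)

```text
time_s: 22.32
eef_pos: [0.5766, -0.3616, 0.0182]
eef_rot: [0.505, 0.496, 0.503, -0.496]
wrist_force: [-0.5, 1.7, 6.6]
opening: 0.253
```

Emit:
drive_tool(
  increments=[
    [-0.01,0,0,0,0,0,-1],
    [-0.03,0,0,0,0,0,-1],
    [-0.05,0,0,0,0,0,-1],
    [-0.05,0,0,0,0,0,-1],
  ],
)

```text
time_s: 22.82
eef_pos: [0.5753, -0.3607, 0.158]
eef_rot: [0.504, 0.496, 0.504, -0.496]
wrist_force: [0.4, -0.6, -0.6]
opening: 0.246
```

```bash
python3 -c "
from h import *; plan(.537,.100,.15,-89.1)"
```

```text
t 22.82 pos [ 0.5753 -0.3607  0.158 ] psi -89.11 tilt x [-0.001  0.    -1.   ] | move [ 0.0082 -0.0312 -0.4612] rx -0.0 | post-turn yz -0.0311 -0.4613 open 0.246 F [ 0.4 -0.6 -0.6] q6 -0.75
```

Emit:
drive_tool(
  increments=[
    [0,-0.003,-0.042,0,0,0,-1],
    [0,-0.003,-0.042,0,0,0,-1],
    [0,-0.003,-0.042,0,0,0,-1],
    [0,-0.003,-0.042,0,0,0,-1],
    [0,-0.003,-0.042,0,0,0,-1],
    [0,-0.003,-0.042,0,0,0,-1],
    [0,-0.003,-0.042,0,0,0,-1],
    [0,-0.003,-0.042,0,0,0,-1],
    [0,-0.003,-0.042,0,0,0,-1],
    [0,-0.002,-0.042,0,0,0,-1],
  ],
)

```text
time_s: 24.08
eef_pos: [0.5399, 0.0598, 0.1571]
eef_rot: [0.504, 0.496, 0.504, -0.496]
wrist_force: [1.9, 0.2, -0.3]
opening: 0.248
```

Emit:
drive_tool(
  increments=[
    [0,-0.002,-0.041,0,0,0,-1],
    [0.03,0,0,0,0,0,-1],
    [0.04,0,0,0,0,0,-1],
    [0.02,0,0,0,0,0,-1],
    [0,0,0,0,0,0,-1],
    [0,0,0,0,0,0,-1],
  ],
)

```text
time_s: 24.82
eef_pos: [0.5383, 0.0994, 0.0677]
eef_rot: [0.504, 0.496, 0.503, -0.496]
wrist_force: [0.4, -0.0, 0.4]
opening: 0.253
```

```bash
python3 -c "
from h import *; plan(.537,.100,.0195,-89.1); snap('scene','s11'); cv2.imwrite('pics/s11c.png',cv2.resize(cv2.imread('pics/s11.png')[110:240,220:370],None,fx=4,fy=4))"
```

```text
t 24.82 pos [0.5383 0.0994 0.0677] psi -89.11 tilt x [ 0.002 -0.    -1.   ] | move [ 0.0482 -0.0014 -0.0006] rx -0.0 | post-turn yz -0.0013 -0.0006 open 0.253 F [ 0.4 -0.   0.4] q6 -0.05
```

View pics/s11c.png

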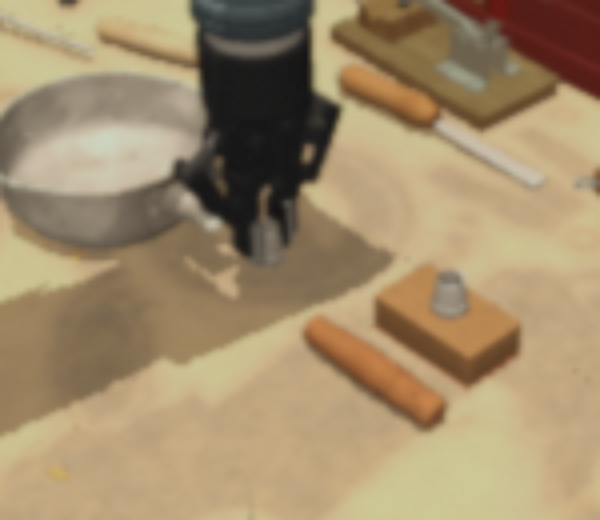

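Emit:
drive_tool(
  increments=[
    [0.02,-0.001,-0.0005,0,0,0,-1],
    [0.015,0,0,0,0,0,-1],
    [0.008,0,0,0,0,0,-1],
    [0.004,0,0,0,0,0,-1],
    [0,0,0,0,0,0,-1],
    [0,0,0,0,0,0,-1],
  ],
)

```text
time_s: 25.62
eef_pos: [0.5369, 0.1, 0.02]
eef_rot: [0.504, 0.496, 0.504, -0.496]
wrist_force: [-0.9, 0.4, 0.7]
opening: 0.251
```

Emit:
drive_tool(
  increments=[
    [0.002,0,0,0,0,0,-1],
    [0,0,0,0,0,0,-1],
    [0,0,0,0,0,0,-1],
  ],
)

```text
time_s: 26.0
eef_pos: [0.5371, 0.1, 0.0181]
eef_rot: [0.504, 0.496, 0.504, -0.496]
wrist_force: [-0.4, 0.2, 4.9]
opening: 0.246
```

Contact. I release, rise, and back off toward the base.

Emit:
drive_tool(
  increments=[
    [0,0,0,0,0,0,-0.3],
    [0,0,0,0,0,0,-0.1],
    [0,0,0,0,0,0,0],
    [-0.02,0,0,0,0,0,0],
    [-0.05,0,0,0,0,0,0],
    [-0.05,0,0,0,0,0,0],
    [-0.05,-0.02,0,0,0,0,0],
    [-0.02,-0.05,0,0,0,0,0],
    [0,-0.05,0,0,0,0,0],
    [0,-0.05,0,0,0,0,0],
  ],
)

```text
time_s: 27.25
eef_pos: [0.3651, 0.0973, 0.2077]
eef_rot: [0.504, 0.496, 0.504, -0.496]
wrist_force: [-0.4, -0.4, 1.3]
opening: 0.498
```

```bash
python3 -c "
from h import *; plan(.35,.1,.2,-89.1); snap('scene','s12');snap('top','t12'); 
cv2.imwrite('pics/s12c.png',cv2.resize(cv2.imread('pics/s12.png')[110:260,220:420],None,fx=4,fy=4))
cv2.imwrite('pics/t12c.png',cv2.resize(cv2.imread('pics/t12.png')[120:280,140:400],None,fx=3,fy=3))"
```

```text
t 27.25 pos [0.3651 0.0973 0.2077] psi -89.1 tilt x [ 0.001 -0.    -1.   ] | move [ 0.0077 -0.0151 -0.0029] rx -0.0 | post-turn yz -0.0151 -0.0029 open 0.498 F [-0.4 -0.4  1.3] q6 -0.07
```

View pics/s12c.png

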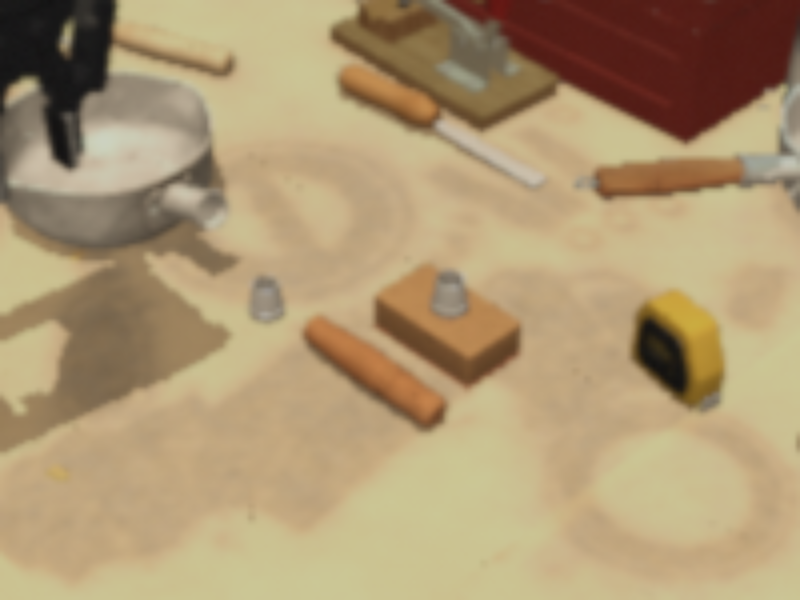

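View pics/t12c.png

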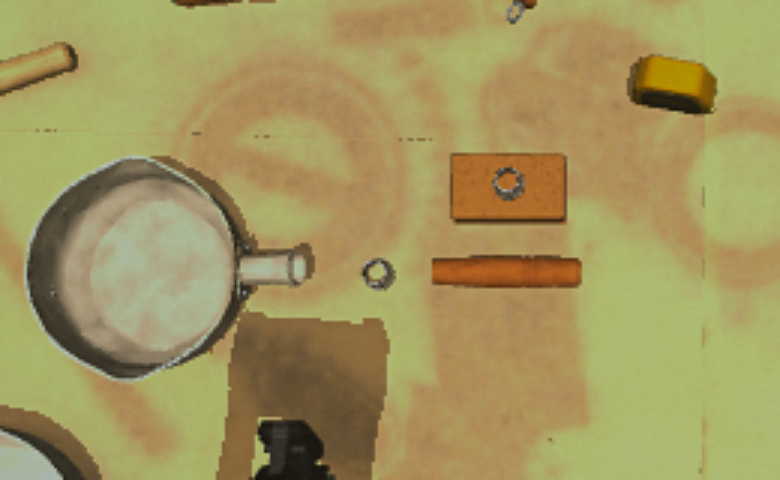

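Both pictures show the layout as wanted: bench ferrule at top crop (378,273), handle (506,272), block (508,187) with its ferrule at (509,183), all upright or flat. Now the numbers.

```bash
python3 - <<'E'
from h import *
for n in('s12','t12'):
    c=dict(np.load(n+'.npz')); P=pts(c); Z=P[...,2]
    def sel(x,y,dx,dy,zl,zh): return P[(Z>zl)&(Z<zh)&(abs(P[...,0]-x)<dx)&(abs(P[...,1]-y)<dy)]
    f=lambda t:(t[:,:2]*1000).astype(np.float32)
    r=cv2.minAreaRect
    print(n,'handle',r(f(sel(.54,-.011,.03,.085,.008,.035))))
    print(' block',r(f(sel(.611,-.01,.037,.085,.026,.038))))
    t=sel(.611,-.01,.03,.03,.051,.07); print(' fB',cv2.minEnclosingCircle(f(t)),t[:,2].max())
    t=sel(.537,.1,.03,.03,.02,.035); print(' fA',cv2.minEnclosingCircle(f(t)),t[:,2].max())
    t=sel(.536,.17,.02,.021,.05,.085); print(' sock ymin',np.percentile(t[:,1],2),'xmid',(t[:,0].min()+t[:,0].max())/2)
    print(' tape',r(f(sel(.695,-.151,.05,.06,.02,.07))))
c0={k:dict(np.load(k+'.npz')) for k in('scene0','top0')}
for k in c0:
    P=pts(c0[k]);Z=P[...,2];m=(Z>.02)&(Z<.07)&(abs(P[...,0]-.695)<.05)&(abs(P[...,1]+.151)<.06);print(k,'tape',cv2.minAreaRect((P[m][:,:2]*1000).astype(np.float32)))
E
```

```text
s12 handle ((536.8984985351562, -8.934867858886719), (23.56577491760254, 125.78553771972656), 1.6405946016311646)
 block ((609.6038208007812, -8.373138427734375), (56.129581451416016, 95.62487030029297), 2.114196300506592)
 fB ((609.902099609375, -9.294266700744629), 11.746173858642578) 0.058438396692048644
 fA ((537.1050415039062, 101.15265655517578), 12.368167877197266) 0.028869690215698518
 sock ymin 0.1525667943866376 xmid 0.5346185524279572
 tape ((695.053466796875, -146.5809326171875), (66.17296600341797, 31.857608795166016), 82.68649291992188)
t12 handle ((541.8023071289062, -11.492782592773438), (25.8138427734375, 123.06748962402344), 1.1510335206985474)
 block ((612.3735961914062, -10.207721710205078), (53.98700714111328, 93.19773864746094), 1.0576198101043701)
 fB ((612.287841796875, -12.893299102783203), 10.317480087280273) 0.06043371312380552
 fA ((538.79150390625, 97.77730560302734), 10.62076187133789) 0.029020902050837738
 sock ymin 0.1520039491219092 xmid 0.5370789771414943
 tape ((698.106201171875, -148.6890411376953), (67.51738739013672, 29.85262107849121), 80.45208740234375)
scene0 tape ((695.8433227539062, -146.73570251464844), (66.94190216064453, 32.8172607421875), 82.17233276367188)
top0 tape ((697.5787353515625, -148.863037109375), (67.55241394042969, 28.937698364257812), 80.87191009521484)
```

```bash
python3 -c "
from h import *; print(hand_in())"
```

```text
the job is handed in; nothing more can be done
None
```

The parts are set out as asked and the job is handed in. It took about 27 s of the 102 s, and hand-in gives no verdict.

My last checks used both camera views with the gripper clear of everything. All were within the limits:

| Part | Measured | Limit |
|---|---|---|
| Handle, centre from socket end | about 162 mm, so about 100 mm clear | 142.5–182.5 mm |
| Handle, off the socket line | about 1–3 mm | 15 mm |
| Handle, angle to the socket line | within about 1–2° | about 10° |
| Bench ferrule, from socket end | about 52 mm, upright and within a few mm of the line | 35–65 mm |
| Block, centre to handle centre | about 72 mm, flat, level and parallel within about 1° | 55–90 mm |
| Second ferrule, from block middle | within about 3 mm, upright | 15 mm |

- **Left alone:** the tape measure moved less than 1 mm between the before and after images, which is measurement noise. The orange look-alike was never gripped.
- **Disagreements:** the two cameras differed by about 2–5 mm on most points, so I averaged them. An early straight-line fit to the socket gave a wrong direction, and I used the bowl centre and the socket's mid-points instead.

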